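# Put the handover things back on their own pads beneath the key wall

## Task

The four handover things have been left on the wrong coloured pads. Put each upright or flat, as it is now, on the middle of its own pad: the yellow fob on the yellow pad, the nickel key on the blue one, the olive jar on the green one and the grey tag holder on the red one. Use the empty cork pad as the spare place to set a thing down on the way and leave it empty again; put nothing on the bare counter, keep the jar and tag holder upright, and leave the white cup where it is.

Things in the scene. Friction and masses are not known exactly. Their poses are not given: they have to be found in the camera images.
- fob: Yellow rubber key fob lying flat on a pad: 54 long (x, from -26 to +28) x 38 wide (y) x 14 mm thick, sides straight from x = -22 to +10 mm, rounded nose at +x, black disc on top. About 40 g. Origin: on its underside, about the middle of its length and width; z is up.
- key: Chunky nickel key lying flat on a pad, 80 mm long along its x. Bow (the part to grip): x from -40 to -4 mm, 28 wide (y), 12 mm thick, corners rounded; centre of mass near x = -14. Blade: x from -4 to +40, 10 wide, 6 mm thick, two teeth on its +y side out to y = 12 mm. About 70 g. Origin: underside, middle of the 80 mm length; z up.
- jar: Squat olive glass jar standing on a pad: round, 56 mm diameter from its underside to 38 mm up, then a shoulder and a fixed lid of 46 mm diameter; 55 mm tall in all. About 200 g. Origin: centre of its underside; z is up.
- tag_holder: Grey aluminium locker tag holder standing on a pad: a foot 64 (x) x 36 (y) x 8 mm high with an upright plate in its middle, 58 long (x) x 10 mm thick (y), reaching 48 mm above the underside, with a white blank card on both faces. About 120 g. Origin: centre of the underside; z is up. Grip the plate across its thickness (y).
- pad_yellow: Yellow pad fixed to the counter, the proper place of the yellow fob: a square 100 x 100 mm, 8 mm thick, with a small white dot at its centre; a thing standing on it has its underside 8 mm above the counter. Origin: centre of the pad's underside, at counter height; z is up.
- pad_blue: Blue pad fixed to the counter, the proper place of the nickel key: a square 100 x 100 mm, 8 mm thick, with a small white dot at its centre; a thing standing on it has its underside 8 mm above the counter. Origin: centre of the pad's underside, at counter height; z is up.
- pad_green: Green pad fixed to the counter, the proper place of the olive jar: a square 100 x 100 mm, 8 mm thick, with a small white dot at its centre; a thing standing on it has its underside 8 mm above the counter. Origin: centre of the pad's underside, at counter height; z is up.
- pad_red: Red pad fixed to the counter, the proper place of the grey tag holder: a square 100 x 100 mm, 8 mm thick, with a small white dot at its centre; a thing standing on it has its underside 8 mm above the counter. Origin: centre of the pad's underside, at counter height; z is up.
- pad_cork: Cork pad fixed to the counter, empty at the start, the spare place: a square 100 x 100 mm, 8 mm thick, white dot at its centre. Origin: centre of its underside, at counter height; z is up.
- mug: White ceramic cup, no handle, standing on the bare counter among the pads: 72 mm diameter at the rim, 70 mm tall, 300 g. Not to be moved. Origin: centre of its underside; z up. Also among the pads: a pink note block (75 x 75 x 24 mm) and a brown tape roll (84 mm diameter, 22 high), not needed. Neighbouring pads and these are at least 140 mm apart, centre to centre.
There are look-alikes about, which are no part of the job. There is more than one size of the jar; the job needs the smallest.

How it is judged:
By the outcome, as a careful person would: the job done as asked, in the order asked, and still so for the second after the job is handed in, with the robot touching nothing.
It also fails if it takes over 128 s, if anything falls off the work surface, if the arm or the gripper's body presses on something with over 40 N, if the wrist force passes 120 N, or if a joint passes its speed limit or range.

## Robot

A 7-joint arm with a two-finger parallel gripper is mounted at the origin on the work surface. World frame = base frame: x ahead of the robot, y to its left, z up, the work surface at z = 0. Lengths are in m, angles in rad, forces in N, time in s.
With the tool pointing down it reaches from about 0.4 to 0.85 m from the base axis. Payload 10.4 kg.
Tool frame: the origin (TCP) lies midway between the tips of the shut fingers; the grasp point (between the pads) lies ctrl.hold_point_z behind it (ctrl.hold_point_z is the distance from the TCP to the grasp point, in m); z points along the fingers, y is the line along which they close (so a half turn about z gives the same grasp; the last joint's range is limited). The gripper opens to 87 mm and grips with 3 to 60 N. Pads are 19 mm wide; open, the fingers measure 117 mm over their backs; the gripper's body (75 mm by 190 mm) begins 51 mm behind the grasp point.
Start: joints at [1.181, 0.332, -0.065, 1.46, 0.022, 1.35, -0.088], TCP at [0.224, -0.583, 0.223] pointing down, gripper open.
Joint ranges: [-2.6, 2.6], [-0.5, 2.12], [-1.47, 1.34], [0.16, 2.42], [-1.27, 4.41], [0.06, 2.06], [-2.6, 2.6]. Speed limits (rad/s): [2.22, 2.22, 2.79, 2.79, 3.14, 3.14, 3.14].

## Interface

Orientations are given as a rotation vector (axis times angle).
In Python, from cell import status, imaging, ctrl gives the robot as it stands. The module is installed in compiled form; this text tells all that it offers.
- The arm moves only by the tool move_arm, never from a script. Its argument "targets" is a list that holds one entry, the list of rows, each a list of 5 numbers: the shift along the tool's x, y, z in units of 40 mm (1.0 is 40 mm), then the turn about the tool's z in units of 5 degrees (1.0 is 5 degrees), then the opening, from -1 (shut) to 1 (fully open). In form: [[[dx, dy, dz, twist, jaw], ...]]. A call has 1 to 10 rows; each row shifts and turns the commanded pose from where the row before left it, along the tool's axes as they then stand; what a row does not reach is not made up. A row lasts 1/12 s, in which the tool goes at most 41.7 mm and 7.16 degrees, less where a joint would pass 70% of its speed; a pose out of reach is approached as far as the arm can. A call is refused whole if a number of a shift passes 1 or a number of a turn 1, either way. A call with a gripper value outside its range is refused whole. The fingers move at their own pace and stop on an object; the grip force is fixed at half the most. Time passes only in rows, so rows that do not move let the fingers close. It gives the time, the measured TCP pose, the force, the opening and the grip force at its end, in the units of the state.
- status.get_state(): the state, without advancing time (a new reading comes with each control period).
- imaging.get_image(name): name is "side" or "top"; returns (picture, depth): 400x640x3 uint8, red, green, blue; 400x640 float32, m along the optical axis (not along the pixel's ray), 0 where there is no reading.
- imaging.camera_info(name): a dict with "mtx" (3x3 intrinsics, pixels), "rvec" (rotation vector, rad) and "tvec" (3), from world to camera coordinates, as OpenCV has them. Camera axes: x right, y down, z forward; pixel columns grow to the right and rows downward; lengths in m; the calibration is good to about 2 mm. A picture is of the moment at which its call begins. camera_info takes no time and is no camera call.
- ctrl.sign_off(): hands the job in; it is judged then, once.
The state is a dict: "time": time; "q": joint angles; "qvel": joint speeds; "tau": joint torques, N m; "ee_pos": TCP position; "eef_rot": TCP orientation; "force": force on the tool from outside, world axes, zero at the start; "moment": the same for the moment, N m; "grip_width": finger opening in m; "finger_force": force on a finger pad.
Only numpy, scipy, OpenCV 4.12 (cv2) and the standard library are available. Lean on these libraries where they do the work, as an engineer would, in place of code of your own. Each camera call takes 0.05 s, during which the arm holds its last target. There are 200 camera calls.

## Working session

There is one attempt and no reset: what is moved stays moved. The work goes in short steps, Python scripts to look and compute and a tool call to move; the robot and the scene stay as the last step left them, time stands still between calls to the robot, and variables do not carry over. Pictures are saved under pics/ and viewed, at most 14 in all, crops included, and the job is handed in when it is done.

Besides the shell and the picture viewer there is one more tool, called by a JSON object that holds its "name" and its "arguments". move_arm: Moves the arm, as the interface text tells. Its arguments: {"type":"object","properties":{"targets":{"type":"array","items":{"type":"array","items":{"type":"array","items":{"type":"number"}}}}},"required":["targets"]}

```bash
mkdir -p pics
python3 - <<'E'
from cell import status, imaging, ctrl
import cv2, numpy as np
print(status.get_state(), ctrl.hold_point_z)
for n in ("top","side"):
    p,d=imaging.get_image(n); cv2.imwrite(f"pics/{n}0.png",p[...,::-1]); np.save(f"{n}0.npy",d); print(imaging.camera_info(n))
E
```

```text
{'time': 0.0, 'q': array([ 1.1814006 ,  0.33291543, -0.06470894,  1.4609599 ,  0.02159051,
        1.34990582, -0.08848129]), 'qvel': array([-3.55488614e-05,  1.81185269e-03,  1.86783940e-04,  1.58674357e-03,
       -6.98902866e-04,  1.12475012e-03, -1.71186758e-04]), 'tau': array([-9.95336595e-04, -6.23268843e+01,  2.45874346e-02, -3.89898419e+01,
       -6.12409087e-02,  3.99318128e-02,  1.74643214e-04]), 'ee_pos': array([ 0.22399919, -0.58305073,  0.2217179 ]), 'eef_rot': array([-3.08746150e+00, -5.72743010e-01,  5.15566693e-04]), 'force': array([0.93586203, 0.06946636, 0.29144548]), 'moment': array([-0.02499183, -0.00567856, -0.00992512]), 'finger_force': 0.0, 'grip_width': 0.087078048042872} 0.0187
{'mtx': array([[443.93417541,   0.        , 320.74303279],
       [  0.        , 443.93417541, 197.96180244],
       [  0.        ,   0.        ,   1.        ]]), 'rvec': array([ 2.1768145 , -2.21311347,  0.06666312]), 'tvec': array([0.04761492, 0.52610942, 1.00879826])}
{'mtx': array([[467.90851017,   0.        , 310.30803185],
       [  0.        , 467.90851017, 206.79214255],
       [  0.        ,   0.        ,   1.        ]]), 'rvec': array([ 0.93936201, -2.38009133,  1.13956454]), 'tvec': array([0.39892132, 0.2160566 , 0.94549474])}
```

View pics/top0.png

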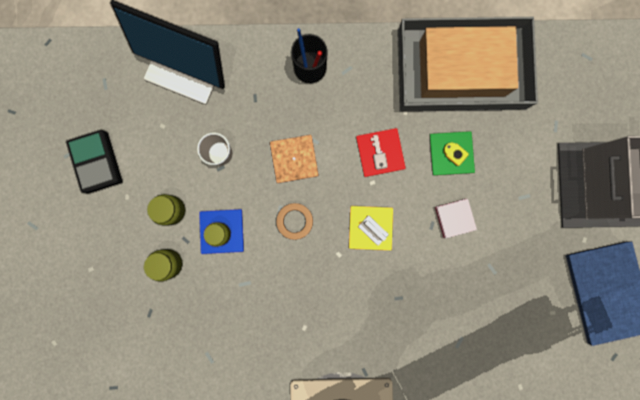

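View pics/side0.png

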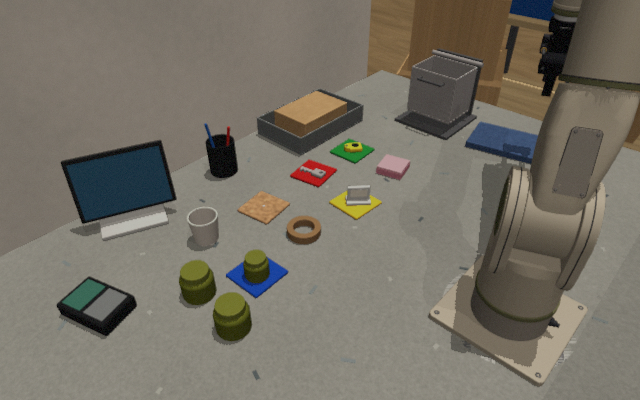

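Top view: the four pads hold jar/blue (222,232), tag/yellow (371,229), key/red (380,152) and fob/green (453,153), and cork is empty at (294,158). Look-alikes:
- **Jars:** (165,209) and (162,264) look larger and stand on bare counter. I choose the one on the blue pad at (215,234).
- **Fob, key and tag holder:** I see only one of each.

Next is one close crop of each.

```bash
cat > h.py <<'E'
import cv2, numpy as np
from cell import status, imaging, ctrl
def cam(n):
    i=imaging.camera_info(n); R=cv2.Rodrigues(np.array(i["rvec"]))[0]; return np.array(i["mtx"]),R,np.array(i["tvec"]).ravel()
def px2w(uv,z,n="top"):
    K,R,t=cam(n); uv=np.atleast_2d(np.float64(uv)); C=-R.T@t
    r=np.c_[uv,np.ones(len(uv))]@np.linalg.inv(K).T@R
    return C+r*((z-C[2])/r[:,2])[:,None]
def cloud(d,n="top"):
    K,R,t=cam(n); v,u=np.indices(d.shape); p=np.stack([(u-K[0,2])/K[0,0]*d,(v-K[1,2])/K[1,1]*d,d],-1)
    return (p-t)@R
def rect(p,c,s,z,half=.075,res=400):
    # rectified view at height z: image right=-y, up=+x
    K,R,t=cam("top"); g=np.float64([[c[0]+half,c[1]+half,z],[c[0]+half,c[1]-half,z],[c[0]-half,c[1]-half,z],[c[0]-half,c[1]+half,z]])
    uv=cv2.projectPoints(g,R,t,K,None)[0].reshape(4,2).astype(np.float32)
    H=cv2.getPerspectiveTransform(uv,np.float32([[0,0],[res,0],[res,res],[0,res]]))
    return cv2.warpPerspective(p,H,(res,res),flags=cv2.INTER_CUBIC)
def pads(p):
    h=cv2.cvtColor(p,cv2.COLOR_RGB2HSV); out={}
    for n,(a,b,c) in dict(blue=((105,120,60),(125,255,255),(221,232)),yellow=((24,80,120),(34,255,255),(371,229)),green=((45,120,60),(80,255,255),(453,153)),cork=((5,60,120),(20,255,255),(294,158)),red=((0,150,80),(4,255,255),(380,152))).items():
        m=cv2.inRange(h,a,b)
        if n=="red": m|=cv2.inRange(h,(174,150,80),(180,255,255))
        k=np.zeros_like(m); cv2.rectangle(k,(c[0]-32,c[1]-32),(c[0]+32,c[1]+32),255,-1); m&=k
        q=px2w(np.argwhere(m)[:,::-1],.008)[:,:2]
        r=cv2.minAreaRect((q*1000).astype(np.float32)); out[n]=r
    return out
E
python3 - <<'E'
from h import *
p=cv2.imread("pics/top0.png")[...,::-1]; d=np.load("top0.npy")
P=pads(p)
for n,r in P.items(): print(n,np.round(r[0],1),np.round(r[1],1),round(r[2],1))
w=cloud(d)
for n,(u,v) in dict(jarS=(215,234),jarA=(165,209),jarB=(162,264),mug=(214,150),tag=(373,230),key=(379,152),fob=(456,153)).items():
    a=w[v-20:v+21,u-20:u+21].reshape(-1,3); a=a[d[v-20:v+21,u-20:u+21].ravel()>0]
    zm=np.percentile(a[:,2],98); t=a[a[:,2]>max(zm-.006,.012)]
    print(n,"ztop",zm.round(4),"mean",t.mean(0).round(4),"ext",np.ptp(t,0).round(4))
T=[rect(p,np.array(P[k][0])/1000,0,z) for k,z in (("blue",.063),("yellow",.056),("red",.018),("green",.022))]
cv2.imwrite("pics/crops.png",cv2.resize(np.vstack([np.hstack(T[:2]),np.hstack(T[2:])]),(600,600))[...,::-1])
E
```

```text
blue [454.5 270.4] [97.4 97.9] 2.2
yellow [456.9 -75.5] [101.2 100.7] 86.6
green [ 627.8 -268.9] [96.2 97.3] 2.7
cork [620.8 100.4] [101.6 101.7] 9.0
red [ 632.3 -102. ] [98.  98.4] 10.2
jarS ztop 0.0647 mean [0.4495 0.2746 0.0626] ext [0.0438 0.0434 0.0088]
jarA ztop 0.0732 mean [0.5064 0.389  0.0705] ext [0.0567 0.057  0.0083]
jarB ztop 0.0732 mean [0.3832 0.3958 0.0705] ext [0.058  0.0586 0.0075]
mug ztop 0.0706 mean [0.639  0.2755 0.0688] ext [0.0707 0.0707 0.0082]
tag ztop 0.0564 mean [ 0.4515 -0.0795  0.0551] ext [0.0447 0.0438 0.0086]
key ztop 0.0211 mean [ 0.6142 -0.0982  0.019 ] ext [0.0775 0.0297 0.0091]
fob ztop 0.0237 mean [ 0.6268 -0.2723  0.0214] ext [0.0514 0.053  0.009 ]
```

View pics/crops.png

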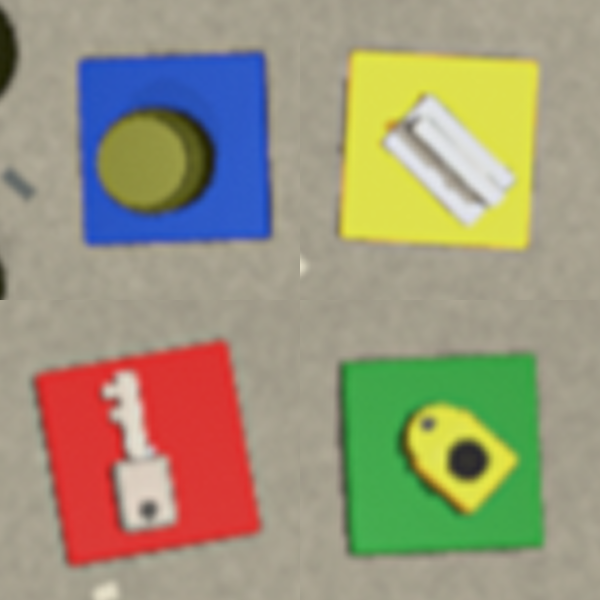

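The chosen jar is the smallest: its lid is 44 mm against 57 mm for the others, and its top is 55 mm above the pad. The crops show the key blade pointing up with the bow at (146,494), the fob's nose to the upper left, and the tag plate running diagonally. I'll measure the yaws and build a planner that prints the shifts.

```bash
cat >> h.py <<'E'
def pose():
    s=status.get_state(); R=cv2.Rodrigues(np.array(s["eef_rot"]))[0]; return s,R
def plan(x,y,z,psi):
    """shift along tool axes in units for target (mm, deg); twist first, then shift"""
    s,R=pose(); cur=np.degrees(np.arctan2(R[1,0],R[0,0])); tw=-(psi-cur)
    a=np.radians(psi); R2=np.array([[np.cos(a),np.sin(a),0],[np.sin(a),-np.cos(a),0],[0,0,-1]])
    dl=R2.T@(np.array([x,y,z])/1000-s["ee_pos"])/.04
    print("psi",cur.round(2),"tw/5",(tw/5).round(2),"shift",dl.round(2),"n",(np.linalg.norm(dl[:2])/.95).round(2),"pos",(s["ee_pos"]*1000).round(1))
def top(n,d,w,c,zlo,zhi,r=.05):
    m=(d>0)&(w[...,2]>zlo)&(w[...,2]<zhi)&(np.hypot(w[...,0]-c[0],w[...,1]-c[1])<r)
    q=(w[m][:,:2]*1000).astype(np.float32); b=cv2.minAreaRect(q); print(n,np.round(b[0],1),np.round(b[1],1),round(b[2],1),len(q))
E
python3 - <<'E'
from h import *
d=np.load("top0.npy"); w=cloud(d)
top("tag",d,w,(.4515,-.0795),.050,.065)
top("fob",d,w,(.627,-.272),.0175,.03)
top("key",d,w,(.630,-.096),.012,.03)
top("bow",d,w,(.615,-.098),.0175,.03,.03)
plan(450,-250,200,10); plan(449.5,274.5,150,10)
E
```

```text
tag [451.9 -78.7] [57.4 10.9] 44.2 122
fob [ 628.4 -271.8] [53.3 38.1] 48.4 326
key [ 638.1 -103. ] [85.2 54.6] 17.8 263
bow [611.9 -99. ] [35.2 26.8] 8.0 144
psi 21.02 tw/5 2.2 shift [ 7.01 -7.22  0.55] n 10.59 pos [ 224.  -583.1  221.9]
psi 21.02 tw/5 2.2 shift [  9.27 -20.14   1.8 ] n 23.34 pos [ 224.  -583.1  221.9]
```

{"name": "move_arm", "arguments": {"targets": [[[0,0,0,0.8,1],[0,0,0,0.7,1],[0,0,0,0.7,1],[0.65,-0.65,0,0,1],[0.65,-0.65,0,0,1],[0.65,-0.65,0,0,1],[0.65,-0.65,0,0,1],[0.65,-0.65,0,0,1],[0.65,-0.65,0,0,1],[0.65,-0.65,0,0,1]]]}}

```text
time: 0.93
ee_pos: [0.3723, -0.3708, 0.2224]
eef_rot: [-3.13, -0.274, 0.001]
force: [0.5, -0.7, 0.4]
grip_width: 0.0873
finger_force: 0.0
```

{"name": "move_arm", "arguments": {"targets": [[[0.65,-0.65,0,0,1],[0.65,-0.65,0,0,1],[0.2,-0.9,0.1,0,1],[0.2,-0.9,0.1,0,1],[0.2,-0.9,0.1,0,1],[0.2,-0.9,0.1,0,1],[0.2,-0.9,0.1,0,1],[0.2,-0.9,0.1,0,1],[0.2,-0.9,0.1,0,1],[0.2,-0.9,0.1,0,1]]]}}

```text
time: 1.77
ee_pos: [0.4263, -0.0159, 0.1903]
eef_rot: [3.129, 0.274, -0.0]
force: [0.7, 0.0, -0.4]
grip_width: 0.0871
finger_force: 0.0
```

```bash
python3 -c "
from h import *
plan(449.5,274.5,120,10); print(status.get_state()['q'].round(2))"
```

```text
psi 10.01 tw/5 0.0 shift [ 1.83 -7.05  1.76] n 7.67 pos [426.3 -15.9 190.3]
[ 0.54 -0.06 -0.58  1.97 -0.04  1.23 -1.42]
```

{"name": "move_arm", "arguments": {"targets": [[[0.23,-0.88,0.2,0,1],[0.23,-0.88,0.2,0,1],[0.23,-0.88,0.2,0,1],[0.23,-0.88,0.2,0,1],[0.23,-0.88,0.2,0,1],[0.23,-0.88,0.2,0,1],[0.23,-0.88,0.2,0,1],[0.23,-0.88,0.2,0,1],[0,0,0,0,1],[0,0,0,0,1]]]}}

```text
time: 2.6
ee_pos: [0.4489, 0.2747, 0.1255]
eef_rot: [-3.128, -0.281, 0.004]
force: [0.2, -0.8, -0.0]
grip_width: 0.0868
finger_force: 0.0
```

```bash
python3 -c "
from h import *
plan(449.5,274.5,20,10); print(status.get_state()['q'].round(2))"
```

```text
psi 10.26 tw/5 0.05 shift [0.01 0.01 2.64] n 0.02 pos [448.9 274.7 125.5]
[ 0.1   0.3  -0.84  1.8   0.24  1.14 -2.21]
```

{"name": "move_arm", "arguments": {"targets": [[[0,0,0.8,0,1],[0,0,0.8,0,1],[0,0,0.6,0,1],[0,0,0.44,0,1],[0,0,0,0,1],[0,0,0,0,-1],[0,0,0,0,-1],[0,0,0,0,-1],[0,0,0,0,-1],[0,0,0,0,-1]]]}}

```text
time: 3.43
ee_pos: [0.4509, 0.2726, 0.0218]
eef_rot: [-3.129, -0.274, -0.002]
force: [-0.1, 0.5, 0.3]
grip_width: 0.0613
finger_force: 0.0
```

{"name": "move_arm", "arguments": {"targets": [[[0,0,0,0,-1],[0,0,0,0,-1],[0,0,0,0,-1]]]}}

```text
time: 3.68
ee_pos: [0.4508, 0.2729, 0.0217]
eef_rot: [-3.129, -0.274, -0.002]
force: [-1.6, -1.2, 7.6]
grip_width: 0.0552
finger_force: 30.0
```

{"name": "move_arm", "arguments": {"targets": [[[0,0,-0.4,0,-1],[0,0,-0.8,0,-1],[0,0,-0.9,0,-1],[0,0,-0.9,0,-1],[0,0,0,0,-1]]]}}

```text
time: 4.1
ee_pos: [0.4527, 0.2747, 0.1472]
eef_rot: [-3.127, -0.275, -0.013]
force: [1.2, 1.1, -0.5]
grip_width: 0.0554
finger_force: 30.0
```

```bash
python3 -c "
from h import *
plan(621.5,99,140,10); print(status.get_state()['q'].round(2))"
```

```text
psi 10.04 tw/5 0.01 shift [3.39 5.06 0.18] n 6.41 pos [452.7 274.7 147.2]
[ 0.11  0.28 -0.85  1.78  0.23  1.17 -2.2 ]
```

{"name": "move_arm", "arguments": {"targets": [[[0.42,0.63,0,0,-1],[0.42,0.63,0,0,-1],[0.42,0.63,0,0,-1],[0.42,0.63,0,0,-1],[0.42,0.63,0,0,-1],[0.42,0.63,0,0,-1],[0.42,0.63,0,0,-1],[0.42,0.63,0,0,-1],[0,0,0,0,-1],[0,0,0,0,-1]]]}}

```text
time: 4.93
ee_pos: [0.6181, 0.0953, 0.1395]
eef_rot: [3.13, 0.269, -0.003]
force: [-0.3, 0.7, -2.6]
grip_width: 0.0551
finger_force: 30.0
```

```bash
python3 -c "
from h import *
plan(621.5,99,23,10); print(status.get_state()['q'].round(2))"
```

```text
psi 9.82 tw/5 -0.04 shift [ 0.1  -0.08  2.91] n 0.13 pos [618.1  95.3 139.5]
[ 0.3   0.48 -0.7   1.53  0.32  1.25 -1.84]
```

{"name": "move_arm", "arguments": {"targets": [[[0.1,-0.08,0.8,0,-1],[0,0,0.8,0,-1],[0,0,0.8,0,-1],[0,0,0.3,0,-1],[0,0,0.15,0,-1],[0,0,0,0,-1],[0,0,0,0,-1]]]}}

```text
time: 5.52
ee_pos: [0.6219, 0.1019, 0.0285]
eef_rot: [-3.129, -0.275, -0.003]
force: [-0.3, -0.1, -1.4]
grip_width: 0.0553
finger_force: 30.0
```

{"name": "move_arm", "arguments": {"targets": [[[0,0,0.08,0,-1],[0,0,0.07,0,-1],[0,0,0,0,-1],[0,0,0,0,-1]]]}}

```text
time: 5.85
ee_pos: [0.6218, 0.1013, 0.0217]
eef_rot: [-3.13, -0.274, -0.002]
force: [0.7, 0.6, 0.4]
grip_width: 0.055
finger_force: 30.0
```

{"name": "move_arm", "arguments": {"targets": [[[0,0,0,0,1],[0,0,0,0,1],[0,0,0,0,1],[0,0,0,0,1],[0,0,-0.5,0,1],[0,0,-0.9,0,1],[0,0,-0.9,0,1],[0,0,0,0,1],[0,0,0,0,1]]]}}

```text
time: 6.6
ee_pos: [0.6225, 0.1016, 0.1153]
eef_rot: [3.13, 0.274, 0.007]
force: [-0.5, -0.0, 0.2]
grip_width: 0.0871
finger_force: 0.0
```

```bash
python3 -c "
from h import *
plan(615,-98.5,80,8.3); print(status.get_state()['q'].round(2))"
```

```text
psi 10.01 tw/5 0.34 shift [-0.91  4.92  0.88] n 5.27 pos [622.5 101.6 115.3]
[ 0.29  0.51 -0.69  1.55  0.34  1.2  -1.86]
```

{"name": "move_arm", "arguments": {"targets": [[[0,0,0,0.34,1],[-0.15,0.82,0,0,1],[-0.15,0.82,0,0,1],[-0.15,0.82,0.2,0,1],[-0.15,0.82,0.2,0,1],[-0.15,0.82,0.2,0,1],[-0.15,0.82,0.2,0,1],[0,0,0,0,1],[0,0,0,0,1]]]}}

```text
time: 7.35
ee_pos: [0.6125, -0.1016, 0.0788]
eef_rot: [3.134, 0.221, -0.005]
force: [0.8, 0.6, 0.3]
grip_width: 0.0871
finger_force: 0.0
```

Run:
```python
from h import *
p,d=imaging.get_image("top"); cv2.imwrite("pics/top1.png",p[...,::-1]); w=cloud(d)
top("jar",d,w,(.621,.1),.057,.07)
plan(615,-98.5,12,8.3); print(status.get_state()['q'].round(2))
```

```text
jar [620.5 101.2] [44.3 43.8] 44.7 336
psi 8.24 tw/5 -0.01 shift [ 0.05 -0.    1.69] n 0.05 pos [613.2 -99.   79.7]
[ 0.57  0.52 -0.63  1.6   0.33  1.13 -1.57]
```

{"name": "move_arm", "arguments": {"targets": [[[0.05,0,0.7,0,1],[0,0,0.6,0,1],[0,0,0.25,0,1],[0,0,0.1,0,1],[0,0,0,0,1],[0,0,0,0,1]]]}}

```text
time: 7.9
ee_pos: [0.6166, -0.0977, 0.016]
eef_rot: [3.133, 0.229, 0.002]
force: [0.2, 0.6, -0.7]
grip_width: 0.0866
finger_force: 0.0
```

{"name": "move_arm", "arguments": {"targets": [[[-0.03,0,0.12,0,1],[0,0,0,0,1],[0,0,0,0,-1],[0,0,0,0,-1],[0,0,0,0,-1],[0,0,0,0,-1],[0,0,0,0,-1],[0,0,0,0,-1],[0,0,0,0,-1],[0,0,0,0,-1]]]}}

```text
time: 8.73
ee_pos: [0.6148, -0.0986, 0.0101]
eef_rot: [3.133, 0.228, -0.0]
force: [0.0, -0.3, -0.2]
grip_width: 0.0418
finger_force: 0.0
```

{"name": "move_arm", "arguments": {"targets": [[[0,0,0,0,-1],[0,0,0,0,-1],[0,0,0,0,-1],[0,0,0,0,-1],[0,0,0,0,-1]]]}}

```text
time: 9.15
ee_pos: [0.6148, -0.0986, 0.0102]
eef_rot: [3.133, 0.228, 0.0]
force: [-0.4, 0.1, -1.0]
grip_width: 0.0275
finger_force: 30.0
```

{"name": "move_arm", "arguments": {"targets": [[[0,0,-0.3,0,-1],[0,0,-0.7,0,-1],[0,0,-0.9,0,-1],[0,0,-0.9,0,-1],[0,0,-0.5,0,-1],[0,0,0,0,-1],[0,0,0,0,-1]]]}}

```text
time: 9.73
ee_pos: [0.6155, -0.0986, 0.1442]
eef_rot: [3.132, 0.228, 0.005]
force: [-0.6, 0.9, -1.6]
grip_width: 0.0277
finger_force: 30.0
```

```bash
python3 -c "
from h import *
plan(435.6,267.6,80,8.3); print(status.get_state()['q'].round(2))"
```

```text
psi 8.32 tw/5 0.0 shift [-3.13 -9.71  1.6 ] n 10.74 pos [615.5 -98.6 144.2]
[ 0.58  0.46 -0.65  1.54  0.29  1.24 -1.54]
```

{"name": "move_arm", "arguments": {"targets": [[[-0.26,-0.81,0,0,-1],[-0.26,-0.81,0,0,-1],[-0.26,-0.81,0,0,-1],[-0.26,-0.81,0,0,-1],[-0.26,-0.81,0,0,-1],[-0.26,-0.81,0,0,-1],[-0.26,-0.81,0,0,-1],[-0.26,-0.81,0,0,-1],[-0.26,-0.81,0,0,-1],[-0.26,-0.81,0,0,-1]]]}}

```text
time: 10.57
ee_pos: [0.4633, 0.2078, 0.1412]
eef_rot: [3.133, 0.227, -0.003]
force: [0.6, 0.1, -0.9]
grip_width: 0.0278
finger_force: 30.0
```

{"name": "move_arm", "arguments": {"targets": [[[-0.26,-0.81,0,0,-1],[-0.26,-0.81,0.3,0,-1],[0,0,0.7,0,-1],[0,0,0.6,0,-1],[0,0,0.4,0,-1],[0,0,0,0,-1],[0,0,0,0,-1]]]}}

```text
time: 11.15
ee_pos: [0.434, 0.2677, 0.0613]
eef_rot: [3.133, 0.228, -0.004]
force: [0.3, -0.1, 0.1]
grip_width: 0.0278
finger_force: 30.0
```

```bash
python3 -c "
from h import *
plan(435.6,267.6,10.3,8.3); print(status.get_state()['q'].round(2))"
```

```text
psi 8.34 tw/5 0.01 shift [0.04 0.01 1.27] n 0.04 pos [434.  267.7  61.3]
[ 0.1   0.36 -0.85  1.9   0.32  1.02 -2.31]
```

{"name": "move_arm", "arguments": {"targets": [[[0.04,0,0.5,0,-1],[0,0,0.4,0,-1],[0,0,0.15,0,-1],[0,0,0,0,-1],[0,0,0,0,-1],[0,0,0,0,-1]]]}}

```text
time: 11.65
ee_pos: [0.4373, 0.2687, 0.0214]
eef_rot: [-3.133, -0.228, -0.003]
force: [-0.0, 0.3, -0.8]
grip_width: 0.0279
finger_force: 30.0
```

{"name": "move_arm", "arguments": {"targets": [[[-0.04,0.02,0.12,0,-1],[0,0,0.08,0,-1],[0,0,0.05,0,-1],[0,0,0,0,-1],[0,0,0,0,-1],[0,0,0,0,-1]]]}}

```text
time: 12.15
ee_pos: [0.4352, 0.2673, 0.0101]
eef_rot: [3.133, 0.228, -0.0]
force: [-0.4, -0.2, 0.4]
grip_width: 0.0273
finger_force: 30.0
```

Touching down at the right spot. I'll release it, rise and head for the tag holder.

{"name": "move_arm", "arguments": {"targets": [[[0,0,0,0,1],[0,0,0,0,1],[0,0,0,0,1],[0,0,0,0,1],[0,0,-0.5,0,1],[0,0,-0.9,0,1],[0,0,-0.9,0,1],[0,0,-0.8,0,1],[0,0,0,0,1]]]}}

```text
time: 12.9
ee_pos: [0.4376, 0.2695, 0.1401]
eef_rot: [-3.13, -0.228, -0.013]
force: [0.8, 1.3, 0.4]
grip_width: 0.0796
finger_force: 0.0
```

```bash
python3 -c "
from h import *
plan(451.9,-78.7,120,44.2); print(status.get_state()['q'].round(2))"
```

```text
psi 8.34 tw/5 -7.17 shift [-5.81  6.49  0.5 ] n 9.17 pos [437.6 269.5 140.1]
[ 0.16  0.26 -0.9   1.83  0.22  1.15 -2.24]
```

{"name": "move_arm", "arguments": {"targets": [[[0,0,0,-0.9,1],[0,0,0,-0.9,1],[0,0,0,-0.9,1],[0,0,0,-0.9,1],[0,0,0,-0.9,1],[0,0,0,-0.9,1],[0,0,0,-0.9,1],[0,0,0,-0.9,1]]]}}

```text
time: 13.57
ee_pos: [0.4351, 0.2672, 0.1341]
eef_rot: [2.907, 1.191, 0.0]
force: [0.1, -0.4, 0.5]
grip_width: 0.0871
finger_force: 0.0
```

{"name": "move_arm", "arguments": {"targets": [[[-0.58,0.65,0,0,1],[-0.58,0.65,0,0,1],[-0.58,0.65,0,0,1],[-0.58,0.65,0,0,1],[-0.58,0.65,0,0,1],[-0.58,0.65,0,0,1],[-0.58,0.65,0,0,1],[-0.58,0.65,0,0,1],[-0.58,0.65,0,0,1],[-0.58,0.65,0,0,1]]]}}

```text
time: 14.4
ee_pos: [0.4506, -0.0827, 0.1343]
eef_rot: [2.909, 1.185, 0.0]
force: [0.8, -0.5, 0.4]
grip_width: 0.0873
finger_force: 0.0
```

{"name": "move_arm", "arguments": {"targets": [[[0,0,0,0,1],[0,0,0,0,1]]]}}

```text
time: 14.57
ee_pos: [0.4506, -0.0826, 0.134]
eef_rot: [-2.912, -1.179, 0.0]
force: [-0.6, 0.3, 0.4]
grip_width: 0.0869
finger_force: 0.0
```

Run:
```python
from h import *
p,d=imaging.get_image("top"); cv2.imwrite("pics/top2.png",p[...,::-1]); w=cloud(d)
top("bow",d,w,(.434,.267),.0175,.03,.03)
T=[rect(p,(.4545,.2704),0,.014),rect(p,(.4569,-.0755),0,.056)]
cv2.imwrite("pics/c2.png",np.hstack(T)[...,::-1])
plan(451.9,-78.7,36,44.2); print(status.get_state()['q'].round(2))
```

```text
bow [433.1 267. ] [33.3 24.7] 7.7 148
psi 44.24 tw/5 0.01 shift [ 0.06 -0.02  2.45] n 0.07 pos [450.7 -80.9 134. ]
[ 0.84  0.1  -0.78  1.96  0.08  1.11 -0.77]
```

View pics/c2.png

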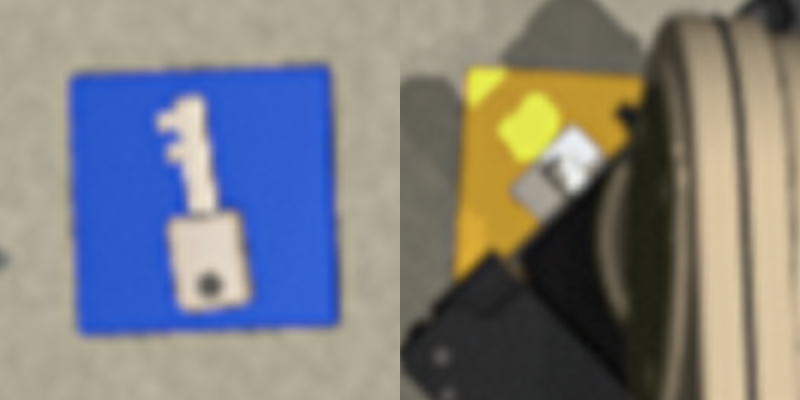

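The key lies within about 1.5 mm of the blue pad's middle; its midpoint is at (201,201) in the left crop and the pad centre at (205,199). Next I lower onto the tag plate.

{"name": "move_arm", "arguments": {"targets": [[[0.05,-0.02,0.8,0,1],[0,0,0.8,0,1],[0,0,0.6,0,1],[0,0,0.3,0,1],[0,0,0.1,0,1],[0,0,0,0,1]]]}}

```text
time: 15.12
ee_pos: [0.4516, -0.0779, 0.0301]
eef_rot: [-2.908, -1.187, 0.001]
force: [-0.4, -0.1, -0.2]
grip_width: 0.087
finger_force: 0.0
```

{"name": "move_arm", "arguments": {"targets": [[[0,0,0,0,-1],[0,0,0,0,-1],[0,0,0,0,-1],[0,0,0,0,-1],[0,0,0,0,-1],[0,0,0,0,-1],[0,0,0,0,-1],[0,0,0,0,-1],[0,0,0,0,-1],[0,0,0,0,-1]]]}}

```text
time: 15.95
ee_pos: [0.4517, -0.0789, 0.0301]
eef_rot: [2.91, 1.185, -0.0]
force: [0.6, 0.3, 0.1]
grip_width: 0.0286
finger_force: 0.0
```

{"name": "move_arm", "arguments": {"targets": [[[0,0,0,0,-1],[0,0,0,0,-1],[0,0,0,0,-1],[0,0,0,0,-1],[0,0,0,0,-1],[0,0,0,0,-1],[0,0,0,0,-1],[0,0,0,0,-1]]]}}

```text
time: 16.62
ee_pos: [0.4517, -0.0789, 0.0301]
eef_rot: [2.91, 1.185, 0.0]
force: [-0.9, 0.2, -0.4]
grip_width: 0.0099
finger_force: 30.0
```

Gripped at 9.9 mm. I'll lift it toward red (632.3, −102).

{"name": "move_arm", "arguments": {"targets": [[[0,0,-0.3,0,-1],[0,0,-0.7,0,-1],[0,0,-0.9,0,-1],[0,0,-0.6,0,-1],[0,0,0,0,-1],[0,0,0,0,-1]]]}}

```text
time: 17.12
ee_pos: [0.4525, -0.0791, 0.1318]
eef_rot: [2.907, 1.184, 0.003]
force: [-0.2, 0.4, -2.8]
grip_width: 0.0097
finger_force: 30.0
```

```bash
python3 -c "
from h import *
plan(632.3,-102,50,44.2); print(status.get_state()['q'].round(2))"
```

```text
psi 44.31 tw/5 0.02 shift [2.82 3.54 2.05] n 4.77 pos [452.5 -79.1 131.8]
[ 0.84  0.1  -0.8   1.96  0.08  1.1  -0.78]
```

{"name": "move_arm", "arguments": {"targets": [[[0.47,0.59,0,0,-1],[0.47,0.59,0,0,-1],[0.47,0.59,0,0,-1],[0.47,0.59,0,0,-1],[0.47,0.59,0.2,0,-1],[0.47,0.59,0.6,0,-1],[0,0,0.8,0,-1],[0,0,0.4,0,-1],[0,0,0,0,-1],[0,0,0,0,-1]]]}}

```text
time: 17.95
ee_pos: [0.6301, -0.1009, 0.0487]
eef_rot: [-2.907, -1.185, 0.004]
force: [-0.2, 0.2, -1.3]
grip_width: 0.0099
finger_force: 30.0
```

```bash
python3 -c "
from h import *
plan(632.3,-102,30,44.2); print(status.get_state()['q'].round(2))"
```

```text
psi 44.35 tw/5 0.03 shift [0.02 0.06 0.47] n 0.06 pos [ 630.1 -100.9   48.7]
[ 0.59  0.61 -0.68  1.57  0.41  1.11 -0.98]
```

{"name": "move_arm", "arguments": {"targets": [[[0.02,0.05,0.2,0,-1],[0,0,0.12,0,-1],[0,0,0.05,0,-1],[0,0,0,0,-1],[0,0,0,0,-1],[0,0,0,0,-1]]]}}

```text
time: 18.45
ee_pos: [0.6335, -0.1024, 0.0359]
eef_rot: [2.909, 1.184, 0.001]
force: [1.0, -0.5, -0.9]
grip_width: 0.0097
finger_force: 30.0
```

{"name": "move_arm", "arguments": {"targets": [[[-0.02,-0.02,0.07,0,-1],[0,0,0.05,0,-1],[0,0,0.03,0,-1],[0,0,0,0,-1],[0,0,0,0,-1],[0,0,0,0,-1]]]}}

```text
time: 18.95
ee_pos: [0.6322, -0.1023, 0.0302]
eef_rot: [2.909, 1.185, -0.0]
force: [-4.3, 0.4, 8.6]
grip_width: 0.0099
finger_force: 30.0
```

{"name": "move_arm", "arguments": {"targets": [[[0,0,0,0,1],[0,0,0,0,1],[0,0,0,0,1],[0,0,0,0,1],[0,0,0,0,1],[0,0,-0.4,0,1],[0,0,-0.9,0,1],[0,0,-0.9,0,1],[0,0,0,0,1],[0,0,0,0,1]]]}}

```text
time: 19.78
ee_pos: [0.6336, -0.1022, 0.1197]
eef_rot: [2.907, 1.184, 0.006]
force: [-0.7, -0.0, -1.3]
grip_width: 0.0682
finger_force: 0.0
```

```bash
python3 -c "
from h import *
plan(625,-274,80,48); print(status.get_state()['q'].round(2))"
```

```text
psi 44.31 tw/5 -0.74 shift [-3.34  2.71  0.99] n 4.53 pos [ 633.6 -102.2  119.7]
[ 0.61  0.54 -0.71  1.51  0.37  1.23 -0.95]
```

{"name": "move_arm", "arguments": {"targets": [[[0,0,0,-0.74,1],[-0.57,0.46,0,0,1],[-0.57,0.46,0,0,1],[-0.57,0.46,0,0,1],[-0.57,0.46,0,0,1],[-0.57,0.45,0.3,0,1],[-0.57,0.45,0.6,0,1],[0,0,0,0,1],[0,0,0,0,1]]]}}

```text
time: 20.53
ee_pos: [0.6197, -0.2793, 0.0779]
eef_rot: [-2.869, -1.272, 0.006]
force: [-0.1, 0.0, 0.2]
grip_width: 0.0874
finger_force: 0.0
```

Run:
```python
from h import *
p,d=imaging.get_image("top"); cv2.imwrite("pics/top3.png",p[...,::-1]); w=cloud(d)
top("tag",d,w,(.632,-.102),.050,.065)
top("key",d,w,(.434,.267),.0175,.03,.03)
plan(623.7,-277,11,48); print(status.get_state()['q'].round(2))
```

```text
tag [ 631.6 -101.4] [57. 11.] 43.5 127
key [435.7 267.2] [38.7 26.9] 7.0 145
psi 47.96 tw/5 -0.01 shift [0.05 0.05 1.71] n 0.07 pos [ 621.1 -277.2   79.4]
[ 0.8   0.65 -0.66  1.43  0.4   1.21 -0.63]
```

View pics/top3.png

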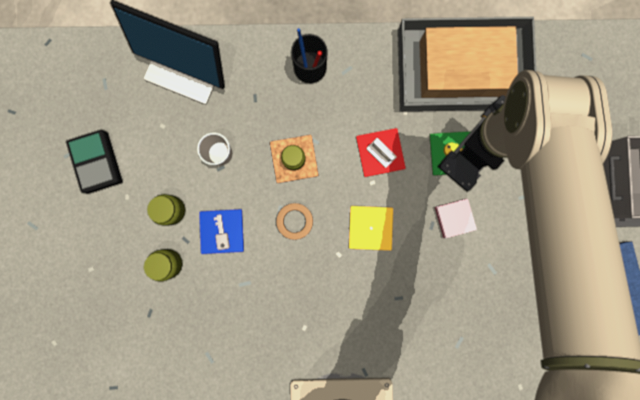

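The tag holder is centred on red at (381,152), the key is on blue (222,232) and the jar on cork (292,157). Yellow is empty, with its dot at (371,228). Now the fob.

{"name": "move_arm", "arguments": {"targets": [[[0.03,0.03,0.7,0,1],[0,0,0.5,0,1],[0,0,0.25,0,1],[0,0,0.1,0,1],[0,0,0,0,1],[0,0,0,0,1]]]}}

```text
time: 21.08
ee_pos: [0.6246, -0.2767, 0.0205]
eef_rot: [2.869, 1.279, 0.002]
force: [0.1, 0.7, -0.4]
grip_width: 0.0867
finger_force: 0.0
```

{"name": "move_arm", "arguments": {"targets": [[[0,0,0.12,0,1],[0,0,0.11,0,1],[0,0,0,0,1],[0,0,0,0,-1],[0,0,0,0,-1],[0,0,0,0,-1],[0,0,0,0,-1],[0,0,0,0,-1],[0,0,0,0,-1],[0,0,0,0,-1]]]}}

```text
time: 21.92
ee_pos: [0.6238, -0.2772, 0.0102]
eef_rot: [2.87, 1.278, -0.0]
force: [-0.3, -0.3, -0.3]
grip_width: 0.0483
finger_force: 0.0
```

{"name": "move_arm", "arguments": {"targets": [[[0,0,0,0,-1],[0,0,0,0,-1],[0,0,0,0,-1],[0,0,0,0,-1]]]}}

```text
time: 22.25
ee_pos: [0.6238, -0.2772, 0.0102]
eef_rot: [2.87, 1.278, 0.0]
force: [0.0, -0.4, 0.6]
grip_width: 0.0378
finger_force: 30.0
```

{"name": "move_arm", "arguments": {"targets": [[[0,0,-0.3,0,-1],[0,0,-0.7,0,-1],[0,0,-0.9,0,-1],[0,0,-0.8,0,-1],[0,0,0,0,-1],[0,0,0,0,-1]]]}}

```text
time: 22.75
ee_pos: [0.6252, -0.2774, 0.1215]
eef_rot: [2.867, 1.277, 0.005]
force: [0.4, -0.3, -0.8]
grip_width: 0.0381
finger_force: 30.0
```

Run:
```python
from h import *
p=cv2.imread("pics/top3.png"); h=cv2.cvtColor(p,cv2.COLOR_BGR2HSV)[215:242,358:386]
s=255.-h[...,1]; s-=np.median(s); s[s<25]=0; v,u=np.indices(s.shape); print("dot",px2w([(u*s).sum()/s.sum()+358,(v*s).sum()/s.sum()+215],.008).round(4))
plan(453,-80.2,60,48); print(status.get_state()['q'].round(2))
```

```text
dot [[ 0.4563 -0.0756  0.008 ]]
psi 48.02 tw/5 0.0 shift [ 0.78 -6.5   1.54] n 6.89 pos [ 625.2 -277.4  121.5]
[ 0.81  0.61 -0.67  1.38  0.38  1.27 -0.62]
```

{"name": "move_arm", "arguments": {"targets": [[[0.1,-0.81,0,0,-1],[0.1,-0.81,0,0,-1],[0.1,-0.81,0,0,-1],[0.1,-0.81,0,0,-1],[0.1,-0.81,0,0,-1],[0.1,-0.81,0,0,-1],[0.1,-0.82,0.3,0,-1],[0.08,-0.82,0.6,0,-1],[0,0,0.6,0,-1],[0,0,0,0,-1]]]}}

```text
time: 23.58
ee_pos: [0.4474, -0.0791, 0.0546]
eef_rot: [-2.866, -1.28, 0.009]
force: [-0.6, -0.6, -0.5]
grip_width: 0.0375
finger_force: 30.0
```

```bash
python3 -c "
from h import *
plan(453,-80.2,10.3,48); print(status.get_state()['q'].round(2))"
```

```text
psi 48.12 tw/5 0.02 shift [0.07 0.12 1.11] n 0.15 pos [447.4 -79.1  54.6]
[ 0.85  0.24 -0.84  2.04  0.21  0.96 -0.82]
```

{"name": "move_arm", "arguments": {"targets": [[[0.04,0.06,0.4,0,-1],[0,0,0.3,0,-1],[0,0,0.1,0,-1],[0,0,0,0,-1],[0,0,0,0,-1],[0,0,0,0,-1]]]}}

```text
time: 24.08
ee_pos: [0.4548, -0.0806, 0.0268]
eef_rot: [2.87, 1.278, 0.001]
force: [0.6, -0.4, -0.4]
grip_width: 0.0377
finger_force: 30.0
```

```bash
python3 -c "
from h import *
plan(453,-80.2,10.3,48)"
```

```text
psi 48.0 tw/5 -0.0 shift [-0.02 -0.04  0.41] n 0.05 pos [454.8 -80.6  26.8]
```

{"name": "move_arm", "arguments": {"targets": [[[-0.02,-0.03,0.2,0,-1],[0,0,0.12,0,-1],[0,0,0.05,0,-1],[0,0,0,0,-1],[0,0,0,0,-1],[0,0,0,0,-1]]]}}

```text
time: 24.58
ee_pos: [0.453, -0.0802, 0.0115]
eef_rot: [2.87, 1.278, 0.0]
force: [0.3, 0.1, -0.8]
grip_width: 0.038
finger_force: 30.0
```

{"name": "move_arm", "arguments": {"targets": [[[0,0,0.03,0,-1],[0,0,0,0,-1],[0,0,0,0,-1],[0,0,0,0,1],[0,0,0,0,1],[0,0,0,0,1],[0,0,0,0,1],[0,0,-0.4,0,1],[0,0,-0.9,0,1],[0,0,-0.9,0,1]]]}}

```text
time: 25.42
ee_pos: [0.4518, -0.0795, 0.0984]
eef_rot: [-2.867, -1.278, 0.002]
force: [1.0, -0.4, 0.2]
grip_width: 0.0767
finger_force: 0.0
```

{"name": "move_arm", "arguments": {"targets": [[[0,0,-0.6,0.9,1],[0,0,0,0.9,1],[0,0,0,0.9,1],[0,0,0,0.9,1],[0,0,0,0.9,1],[0,0,0,0,1]]]}}

```text
time: 25.92
ee_pos: [0.4528, -0.0803, 0.1222]
eef_rot: [3.065, 0.688, 0.0]
force: [0.3, 0.3, 1.0]
grip_width: 0.0867
finger_force: 0.0
```

```bash
python3 -c "
from h import *
plan(621.5,101.3,120,25); print(status.get_state()['q'].round(2))"
```

```text
psi 25.31 tw/5 0.06 shift [ 5.74 -2.33  0.06] n 6.52 pos [452.8 -80.3 122.2]
[ 0.87  0.13 -0.83  1.97  0.11  1.09 -1.13]
```

{"name": "move_arm", "arguments": {"targets": [[[0.82,-0.33,0,0,1],[0.82,-0.33,0,0,1],[0.82,-0.33,0,0,1],[0.82,-0.33,0,0,1],[0.82,-0.34,0,0,1],[0.82,-0.34,0,0,1],[0.82,-0.33,0,0,1],[0,0,0,0,1],[0,0,0,0,1],[0,0,0,0,1]]]}}

```text
time: 26.75
ee_pos: [0.6196, 0.1026, 0.1217]
eef_rot: [3.063, 0.697, -0.001]
force: [1.2, -0.3, -1.2]
grip_width: 0.087
finger_force: 0.0
```

Run:
```python
from h import *
p,d=imaging.get_image("top"); w=cloud(d)
top("fob",d,w,(.457,-.0755),.0175,.03)
plan(621.0,101.3,22,25.3); print(status.get_state()['q'].round(2))
```

```text
fob [0. 0.] [0. 0.] 0.0 0
psi 25.54 tw/5 0.05 shift [0.03 0.02 2.5 ] n 0.04 pos [619.6 101.7 121.9]
[ 0.37  0.54 -0.82  1.54  0.41  1.24 -1.64]
```

{"name": "move_arm", "arguments": {"targets": [[[0.02,0.01,0.8,0,1],[0,0,0.8,0,1],[0,0,0.5,0,1],[0,0,0.3,0,1],[0,0,0.1,0,1],[0,0,0,0,1],[0,0,0,0,1]]]}}

```text
time: 27.38
ee_pos: [0.6215, 0.1026, 0.0236]
eef_rot: [3.064, 0.693, 0.003]
force: [0.4, 0.3, 0.8]
grip_width: 0.0867
finger_force: 0.0
```

{"name": "move_arm", "arguments": {"targets": [[[0,0.03,0.03,0,1],[0,0,0,0,1],[0,0,0,0,-1],[0,0,0,0,-1],[0,0,0,0,-1],[0,0,0,0,-1],[0,0,0,0,-1],[0,0,0,0,-1],[0,0,0,0,-1],[0,0,0,0,-1]]]}}

```text
time: 28.22
ee_pos: [0.6213, 0.1017, 0.021]
eef_rot: [3.064, 0.694, 0.0]
force: [-0.8, 0.0, 0.7]
grip_width: 0.0553
finger_force: 30.0
```

{"name": "move_arm", "arguments": {"targets": [[[0,0,0,0,-1],[0,0,-0.3,0,-1],[0,0,-0.7,0,-1],[0,0,-0.9,0,-1],[0,0,-0.9,0,-1],[0,0,-0.4,0,-1],[0,0,0,0,-1],[0,0,0,0,-1]]]}}

```text
time: 28.88
ee_pos: [0.6216, 0.1017, 0.15]
eef_rot: [3.064, 0.694, 0.002]
force: [-0.6, -0.1, -2.9]
grip_width: 0.0553
finger_force: 30.0
```

```bash
python3 -c "
from h import *
plan(628.2,-268.5,120,25.3); print(status.get_state()['q'].round(2))"
```

```text
psi 25.51 tw/5 0.04 shift [-3.81  8.44  0.75] n 9.74 pos [621.6 101.7 150. ]
[ 0.38  0.52 -0.83  1.51  0.39  1.29 -1.62]
```

{"name": "move_arm", "arguments": {"targets": [[[-0.35,0.77,0,0,-1],[-0.35,0.77,0,0,-1],[-0.35,0.77,0,0,-1],[-0.35,0.77,0,0,-1],[-0.35,0.77,0,0,-1],[-0.35,0.77,0,0,-1],[-0.35,0.77,0,0,-1],[-0.35,0.77,0,0,-1],[-0.35,0.77,0,0,-1],[-0.35,0.77,0,0,-1]]]}}

```text
time: 29.72
ee_pos: [0.6263, -0.2382, 0.1469]
eef_rot: [-3.063, -0.694, 0.004]
force: [1.1, -0.9, -2.1]
grip_width: 0.0557
finger_force: 30.0
```

{"name": "move_arm", "arguments": {"targets": [[[-0.31,0.74,0,0,-1],[0,0,0.8,0,-1],[0,0,0.8,0,-1],[0,0,0.5,0,-1],[0,0,0.3,0,-1],[0,0,0,0,-1],[0,0,0,0,-1],[0,0,0,0,-1]]]}}

```text
time: 30.38
ee_pos: [0.6301, -0.2686, 0.0544]
eef_rot: [3.063, 0.694, 0.003]
force: [-0.3, -0.3, -1.9]
grip_width: 0.0553
finger_force: 30.0
```

```bash
python3 -c "
from h import *
plan(628.5,-268.4,21.2,25.3); print(status.get_state()['q'].round(2))"
```

```text
psi 25.53 tw/5 0.05 shift [-0.03 -0.02  0.83] n 0.04 pos [ 630.1 -268.6   54.4]
[ 0.8   0.69 -0.69  1.43  0.45  1.18 -1.07]
```

{"name": "move_arm", "arguments": {"targets": [[[-0.02,-0.01,0.4,0,-1],[0,0,0.25,0,-1],[0,0,0.1,0,-1],[0,0,0,0,-1],[0,0,0,0,-1],[0,0,0,0,-1]]]}}

```text
time: 30.88
ee_pos: [0.6288, -0.2687, 0.0239]
eef_rot: [3.063, 0.694, 0.001]
force: [0.0, -0.8, -1.9]
grip_width: 0.0553
finger_force: 30.0
```

{"name": "move_arm", "arguments": {"targets": [[[-0.01,-0.01,0.04,0,-1],[0,0,0.03,0,-1],[0,0,0,0,-1],[0,0,0,0,-1],[0,0,0,0,-1]]]}}

```text
time: 31.3
ee_pos: [0.6282, -0.2685, 0.021]
eef_rot: [3.063, 0.694, 0.001]
force: [-2.6, -0.1, 5.3]
grip_width: 0.0555
finger_force: 30.0
```

{"name": "move_arm", "arguments": {"targets": [[[0,0,0,0,1],[0,0,0,0,1],[0,0,0,0,1],[0,0,0,0,1],[0,0,0,0,1],[0,0,-0.4,0,1],[0,0,-0.8,0,1],[0,0,-0.9,0,1],[0,0,-0.9,0,1],[0,0,-0.5,0,1]]]}}

```text
time: 32.13
ee_pos: [0.6292, -0.2684, 0.1662]
eef_rot: [3.061, 0.694, 0.007]
force: [0.4, 0.4, 1.0]
grip_width: 0.0868
finger_force: 0.0
```

{"name": "move_arm", "arguments": {"targets": [[[-0.72,-0.34,0,0,1],[-0.84,0.2,0,0,1],[-0.84,0.2,0,0,1],[-0.84,0.2,0,0,1],[-0.84,0.2,0,0,1],[-0.84,0.2,0,0,1],[-0.84,0.2,0,0,1],[0,0,0,0,1],[0,0,0,0,1],[0,0,0,0,1]]]}}

```text
time: 32.97
ee_pos: [0.4353, -0.3983, 0.1612]
eef_rot: [3.063, 0.694, 0.001]
force: [0.4, 1.4, -0.8]
grip_width: 0.0872
finger_force: 0.0
```

Run:
```python
from h import *
p,d=imaging.get_image("top"); cv2.imwrite("pics/top9.png",p[...,::-1]); w=cloud(d)
p2,_=imaging.get_image("side"); cv2.imwrite("pics/side9.png",p2[...,::-1])
top("jar",d,w,(.628,-.269),.057,.07); top("fob",d,w,(.457,-.0755),.0175,.03); top("tag",d,w,(.632,-.102),.050,.065); top("bow",d,w,(.434,.267),.0175,.03,.03); top("mug",d,w,(.639,.2755),.062,.08)
P=pads(p)
for n,r in P.items(): print(n,np.round(r[0],1),np.round(r[1],1))
```

```text
jar [ 626.8 -267.5] [44.6 43.1] 86.0 333
fob [457.6 -74.9] [52.9 37.8] 47.9 338
tag [ 631.6 -101.3] [57.  10.8] 43.4 126
bow [434.2 267.2] [37.1 25.9] 7.8 143
mug [637.6 273.8] [70.2 70.6] 56.1 225
blue [454.5 270.4] [97.4 97.9]
yellow [456.9 -75.5] [101.2 100.7]
green [ 627.8 -268.9] [96.3 97.2]
cork [620.8 100.4] [101.6 101.7]
red [ 632.3 -102.2] [98. 98.]
```

View pics/top9.png

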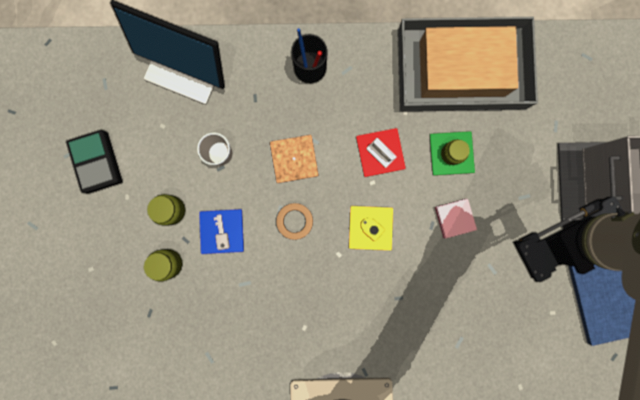

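View pics/side9.png

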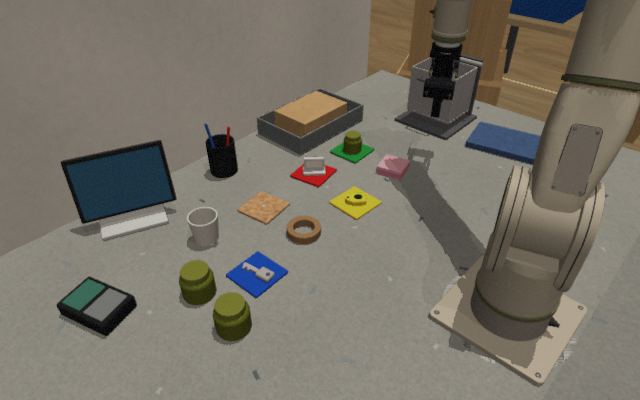

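Both views show the jar upright on green (455,151), the fob on yellow (371,230), the tag holder upright on red (381,152) and the key on blue (221,232). Each is within about 2 mm of its pad's middle. Cork is empty, the cup is at (214,150) as before, and the gripper is clear of everything.

```bash
python3 -c "
from cell import ctrl
print(ctrl.sign_off())"
```

```text
the job is handed in; nothing more can be done
None
```

The job is handed in: the fob, key, jar and tag holder each sit within about 2 mm of the middle of their own pad, with the jar and tag holder upright, the cork pad empty and the cup left where it was, after about 33 s of the 128 s allowed.

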